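# Set the cap track with the gauge blade

### The arm

A 6-joint arm with a two-finger parallel gripper is mounted at the origin on the work surface. World frame = base frame: x ahead of the robot, y to its left, z up, the work surface at z = 0. Lengths are in mm, angles in degrees, forces in N, time in s.
With the tool pointing down it reaches from about 350 to 850 mm from the base axis. Payload 8.1 kg.
Tool frame: the origin (TCP) lies on the centre line of the jaws, within the pads' length; the fingertips stand 14 mm ahead of it and the grasp point (between the pads) lies 5 mm behind it; z points along the fingers, y is the line along which they close (so a half turn about z gives the same grasp; the last joint's range is limited). The gripper opens to 85 mm and grips with 20 to 120 N. Pads are 22 mm wide; open, the fingers measure 114 mm over their backs; the gripper's body (76 mm by 85 mm) begins 54 mm behind the grasp point. The pads swing forward as they close: fully open they stand 13 mm farther back than shut.
Start: joints at [65.867, 7.471, 85.268, -0, 87.261, -4.893], TCP at [197.693, 566.5, 245.292] pointing down, gripper open.
Joint ranges: [-169.43, 169.43], [-51.17, 129.36], [1.28, 143.12], [-76.62, 256.62], [0, 156.53], [-152.29, 152.29]. Speed limits (degrees/s): [136.94, 136.94, 159.86, 180, 180, 180].

### API

Orientations are given as [roll, pitch, yaw] about the fixed x, y, z axes, in that order (R = Rz(yaw) Ry(pitch) Rx(roll)).
In Python, from bench import sense, snapshot, camera_info, hand_in gives the robot as it stands. The module is installed in compiled form; this text tells all that it offers.
- The arm moves only by the tool apply_moves, never from a script. Its argument "deltas" is a list of rows, each a list of 7 numbers: the shift along the tool's x, y, z scaled (see below), then the turn, a rotation vector about the tool's x, y, z scaled (see below), then the opening, from 0 (shut) to 1 (fully open). In form: [[dx, dy, dz, ax, ay, az, claw], ...]. A call has 1 to 8 rows; each row shifts and turns the commanded pose from where the row before left it, along the tool's axes as they then stand; what a row does not reach is not made up. The controller multiplies each number of a shift by 0.03 m and each number of a turn by 0.08 rad. A row lasts 1/8 s, in which the tool goes at most 62.5 mm and 10.7 degrees, less where a joint would pass 70% of its speed; a pose out of reach is approached as far as the arm can. A call with a number of a shift or a turn outside -1 to 1 is refused whole. A call with a gripper value outside its range is refused whole. The fingers move at their own pace and stop on an object; "grip_force" is the grip in N (left out, the last holds). Time passes only in rows, so rows that do not move let the fingers close. It gives the time, the measured TCP pose, the force, the opening and the grip force at its end, in the units of the state.
- sense(): the state, without advancing time (a new reading comes with each control period).
- snapshot(name): name is "scene" or "top" or "wrist"; returns the picture (384x512x3 uint8, red, green, blue); there is no depth.
- camera_info(name): a dict with "vertical_fov" (degrees; the focal length in pixels is half the picture's height over the tangent of half this angle, whatever the lens; pixels are square), "cx", "cy" (the principal point, pixels), "origin" and "rotation" of the camera in the world; the wrist camera has in their place "tool_from_camera" (4x4, takes a point from camera to tool coordinates, whose origin is the TCP and whose axes are the flange's). Camera axes: x right, y up, looking along -z (the intrinsics and any distortion apply to the point x, -y, -z); pixel columns grow to the right and rows downward; lengths in mm; the calibration is good to about 2 mm. The wrist camera is an equidistant fisheye: a pixel r from the principal point sees the ray r / f radians off the axis. A picture is of the moment at which its call begins: read the wrist's pose just before it. camera_info takes no time and is no camera call.
- hand_in(): hands the job in; it is judged then, once.
The state is a dict: "time": time; "joint_pos": joint angles; "qd": joint speeds; "joint_efforts": joint torques, N m; "tool_pos": TCP position; "tcp_rot": TCP orientation; "ft_force": force on the tool from outside, world axes, zero at the start; "wrist_torque": the same for the moment, N m; "finger_gap": finger opening in mm; "grip_force": force on a finger pad.
Only numpy, scipy, OpenCV 4.12 (cv2) and the standard library are available. Lean on these libraries where they do the work, as an engineer would, in place of code of your own. Each camera call takes 0.05 s, during which the arm holds its last target. There are 200 camera calls.

### The job

Set the gap of the cap track: take the thin gauge (rectangular grip) from the rack, lower its blade into the gap between the two white guide plates until its grip sits on them, and let go. Then push the sliding jaw by its upright tab until the gap closes onto the blade, and leave the gauge nipped there. Leave the thick gauge in the rack and the bottles alone.

Things in the scene. Friction and masses are not known exactly. Their poses are not given: they have to be found in the camera images.
- gauge: Thin gauge, 0.25 kg: steel blade 8 mm thick (y), 50 wide (x), 60 long, under a grey rectangular grip 34 (y) x 50 (x) x 55 mm high. Origin: centre of the grip's underside (the shoulders); blade reaches 60 mm down (-z), grip 55 mm up. Starts upright in the rack, hanging by its shoulders. Half a turn about z is the same.
- thick_gauge: The other gauge, not to be used: blade 14 mm thick, 50 mm wide, 60 mm long, with a grey round grip 40 mm in diameter and 55 mm high. Origin: centre of the grip's underside. It hangs in the other slot of the rack and stays there.
- rack: Fixed wooden rack, 210 (x) x 80 mm (y), top 85 mm above the bench, with two through slots 57 (x) x 18 mm (y) centred at x = -50 and +50 mm; a gauge hangs in each, blade width along x, in either order. Origin: centre of its underside, on the bench.
- track: Cap track, fixed. Aluminium base 150 (x) x 240 mm (y = -195 to +45), 12 thick. Fixed white guide plate: 120 mm long (x), y = 0 to +25 mm, top 92 mm above the bench; facing it at negative y the equally tall white plate of the sliding jaw. The gap runs along x. Origin: on the bench, mid length, straight under the fixed plate's gap face (y = 0).
- gap (a point): Point on the top edge of the fixed plate's gap face, mid length, 92 mm above the bench; axes as the track (x along the gap, y into the fixed plate, z up). The gap spans y = -(gap width) to 0 here and is 80 mm deep.
- jaw (a joint): Travel of the sliding jaw towards the fixed plate (track +y), m: gap width = 0.028 - value. Starts at 0.010 to 0.015 (gap 18 to 13 mm); nipped on the thin gauge's 8 mm blade it reads about 0.020. Stays where left; takes about 2.5 N to move.
- tab (a point): Top centre of the jaw's upright push tab, 110 mm above the bench: aluminium plate 60 mm wide (track x), 12 mm thick (track y), standing 76 mm above the jaw's low carriage, its centre 76 mm behind (-y) the back of the jaw's white plate (25 mm thick). Push it towards the track's +y to close the gap.
- bottle0: Bystander: standing bottle with white cap, 42 mm diameter, 120 mm high; origin at the centre of its foot.
- bottle1: Bystander: another bottle of the same kind.
- bottle2: Bystander: another bottle of the same kind.

How it is judged (in metres and radians):
On the way, in this order (a step that is already met when the one before it is completed fails the run):
1. The thin gauge's blade is in the open gap, upright, fully home: the grip's underside within 4 mm of the plates' top, within 20 mm of mid length, blade along the gap (z of gauge in the frame of gap between -0.004 and 0.004 m and x of gauge in the frame of gap between -0.02 and 0.02 m and y of gauge in the frame of gap between -0.018 and 0 m and angle between gauge's own z axis and vertical below 0.1 rad and angle between the x axis of gauge and the x axis of track, either way round below 0.1 rad), for 0.2 s.
2. With the gauge still home, the jaw has closed onto the blade: gap no wider than 9.5 mm (joint over 0.0185) (all of step 1 and value of joint jaw above 0.0185 m), for 0.2 s.
At the end, for the whole second after the job is handed in: Thin gauge released, at rest in the gap: upright and along the gap within 0.1 rad, grip's underside within 4 mm of the plates' top, within 20 mm of mid length; gap closed on it, no wider than 9.5 mm; thick gauge still in its rack slot (within 15 mm); bottles moved under 30 mm (all of step 2 and linear speed of gauge below 0.01 m/s and horizontal distance between thick_gauge and rack below 0.06 m and distance of thick_gauge from where it was at the start of the episode below 0.015 m); the robot touches nothing.
It fails at once if A bystander bottle is moved more than 30 mm or knocked over (distance of any of bottle0, bottle1, bottle2 from where it was at the start of the episode above 0.03 m or angle between any of bottle0, bottle1, bottle2's own z axis and vertical above 0.5 rad).
It also fails if it takes over 58 s, if anything falls off the work surface, if the arm or the gripper's body presses on something with over 40 N, if the wrist force passes 120 N, or if a joint passes its speed limit or range.

## Working session

There is one attempt and no reset: what is moved stays moved. The work goes in short steps, Python scripts to look and compute and a tool call to move; the robot and the scene stay as the last step left them, time stands still between calls to the robot, and variables do not carry over. Pictures are saved under pics/ and viewed, at most 10 in all, crops included, and the job is handed in when it is done.

Besides the shell and the picture viewer there is one more tool, called after "Call:" as a command line: name --pt "numbers of a row" for each row, then --argument value for the rest. apply_moves: Moves the arm, as the interface text tells. Its arguments: {"type":"object","properties":{"deltas":{"type":"array"},"grip_force":{"type":"number"}},"required":["deltas"]}

```bash
mkdir -p pics; python3 - <<'E'
from bench import *
import cv2
print(sense())
for n in ["scene","top","wrist"]:
    print(n,camera_info(n))
    cv2.imwrite(f"pics/{n}0.png",snapshot(n)[:,:,::-1])
E
```

```text
{'time': 0.0, 'joint_pos': array([ 6.58666341e+01,  7.51521892e+00,  8.53296971e+01,  3.17822276e-04,
        8.72609062e+01, -4.89404425e+00]), 'qd': array([ 0.03154364,  0.04500511, -0.05585607,  0.03461099,  0.07699904,
        0.03875528]), 'joint_efforts': array([-5.93893310e-04, -5.69443381e+01, -5.00524735e+01, -4.33062405e-04,
        1.60005817e-02, -1.55741992e-05]), 'tool_pos': array([197.4812772 , 566.01647278, 244.23924263]), 'tcp_rot': array([-1.79894591e+02, -9.34431383e-03,  1.60760654e+02]), 'ft_force': array([ 0.74137295, -0.25412763,  0.97914231]), 'wrist_torque': array([0.01812795, 0.01026347, 0.00438115]), 'grip_force': 0.0, 'finger_gap': 85.22623705833695}
scene {'vertical_fov': 55.73355127566596, 'cx': 254.13700203477183, 'cy': 190.49007817911627, 'origin': array([1318.55585855,    2.70375598,  588.56426747]), 'rotation': array([54.03183483, -0.13316603, 87.41609226])}
top {'vertical_fov': 45.41006539338031, 'cx': 260.87980408978905, 'cy': 183.90354433110468, 'origin': array([ 395.33097106,   42.17714406, 1193.77290753]), 'rotation': array([ 10.62634464,  -0.53351513, -88.61267703])}
wrist {'vertical_fov': 65.70646984690485, 'cx': 252.4137033976792, 'cy': 190.6685590087392, 'tool_from_camera': array([[-1.00314094e-03,  9.51934831e-01,  3.06298991e-01,
         7.85950167e+01],
       [ 9.99999330e-01,  7.78188013e-04,  8.56535624e-04,
        -9.86129908e-02],
       [ 5.77007890e-04,  3.06299645e-01, -9.51934974e-01,
        -1.28077636e+02],
       [ 0.00000000e+00,  0.00000000e+00,  0.00000000e+00,
         1.00000000e+00]])}
```

View pics/top0.png

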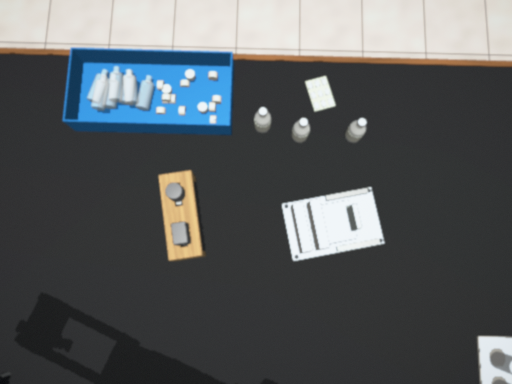

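View pics/scene0.png

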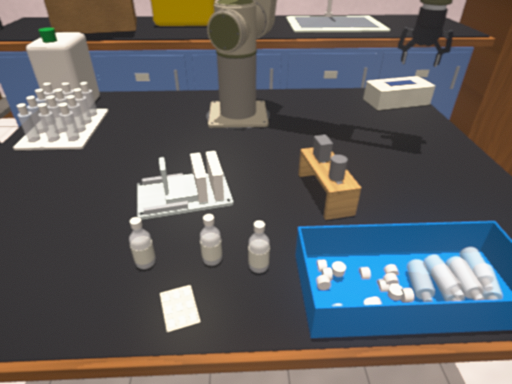

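The top view shows the rack at about (180,215), with the thin gauge (rectangular grip) in the lower slot at (180,233). The track is at about (333,223), with its plates on the left and the tab at (352,217). I'll enlarge this area to measure it.

```bash
python3 - <<'E'
import cv2
im=cv2.imread("pics/top0.png")
a=cv2.resize(im[160:270,150:215],None,fx=5,fy=5,interpolation=cv2.INTER_CUBIC)
b=cv2.resize(im[180:268,275:392],None,fx=4,fy=4,interpolation=cv2.INTER_CUBIC)
import numpy as np
c=np.zeros((550,325+468,3),np.uint8);c[:,:325]=a;c[:352,325:]=b
g=(255*(c/255.)**1.6).astype(np.uint8)
cv2.imwrite("pics/crop1.png",g)
E
cat > h.py <<'E'
import numpy as np
from scipy.spatial.transform import Rotation as R
from bench import *
def cam(n,T=None):
    ci=camera_info(n); f=192/np.tan(np.radians(ci['vertical_fov']/2))
    if n=="wrist":
        s=T; M=ci['tool_from_camera']; Rt=R.from_euler('xyz',s['tcp_rot'],degrees=True).as_matrix()
        return f,ci['cx'],ci['cy'],Rt@M[:3,3]+s['tool_pos'],Rt@M[:3,:3]
    return f,ci['cx'],ci['cy'],ci['origin'],R.from_euler('xyz',ci['rotation'],degrees=True).as_matrix()
def ray(n,u,v,T=None):
    f,cx,cy,o,Rm=cam(n,T); a=np.array([(u-cx)/f,(v-cy)/f])
    if n=="wrist":
        r=np.hypot(*a); d=np.array([*(a/r*np.sin(r)),np.cos(r)])
    else: d=np.array([*a,1])
    return o,Rm@np.array([d[0],-d[1],-d[2]])
def atz(n,u,v,z,T=None):
    o,d=ray(n,u,v,T); return o+d*(z-o[2])/d[2]
def proj(n,P,T=None):
    f,cx,cy,o,Rm=cam(n,T); q=(np.atleast_2d(P)-o)@Rm; q=q*[1,-1,-1]
    if n=="wrist":
        rh=np.hypot(q[:,0],q[:,1]); th=np.arctan2(rh,q[:,2]); k=(f*th/rh)
        return np.c_[cx+q[:,0]*k,cy+q[:,1]*k]
    return np.c_[cx+f*q[:,0]/q[:,2],cy+f*q[:,1]/q[:,2]]
E
```

```text
(no output)
```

View pics/crop1.png

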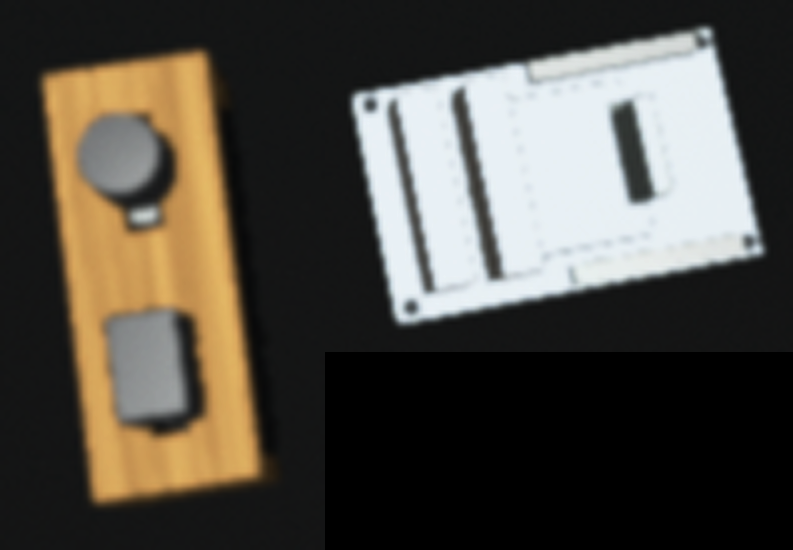

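The crop shows these features:
- **Rack:** top corners at (42,75), (207,50), (262,478), (93,503).
- **Thin grip:** top corners at (105,318), (178,308), (190,412), (118,421).
- **Track base:** corners at (353,93), (712,28), (763,253), (400,325).
- **Gap:** dark line from (460,90) to (494,278).

```bash
python3 - <<'E'
from h import *
A=lambda x,y:(150+(x+.5)/5-.5,160+(y+.5)/5-.5)
B=lambda x,y:(275+(x-325+.5)/4-.5,180+(y+.5)/4-.5)
def fit(loc,W):
    loc=np.array(loc,float);W=np.array(W)[:,:2];c=loc.mean(0);d=W.mean(0)
    a=(loc-c);b=W-d
    th=np.arctan2((a[:,0]*b[:,1]-a[:,1]*b[:,0]).sum(),(a*b).sum())
    Rm=np.array([[np.cos(th),-np.sin(th)],[np.sin(th),np.cos(th)]])
    return d-Rm@c,np.degrees(th),np.abs(a@Rm.T-b).max(),Rm
P=lambda f,l,z:[atz("top",*f(*p),z) for p in l]
# corners order TL,TR,BR,BL in image ; image up=+x, left=+y
r=fit([[105,40],[105,-40],[-105,-40],[-105,40]],P(A,[(42,75),(207,50),(262,478),(93,503)],85));print("rack",r[:3])
g=fit([[25,17],[25,-17],[-25,-17],[-25,17]],P(A,[(105,318),(178,308),(190,412),(118,421)],140));print("grip",g[:3])
print("slots",r[0]+r[3]@[-50,0],r[0]+r[3]@[50,0])
t=fit([[75,45],[75,-195],[-75,-195],[-75,45]],P(B,[(353,93),(712,28),(763,253),(400,325)],12));print("track",t[:3])
for n,p in [("gapU",(460,90)),("gapL",(494,278))]: print(n,(atz("top",*B(*p),92)[:2]-t[0])@t[3])
for n,p in [("tabtop?",(611,105)),("",(634,98)),("",(655,195)),("",(632,203))]: print(n,(atz("top",*B(*p),110)[:2]-t[0])@t[3])
for n,p in [("cap",(262,112)),("",(303,122)),("",(361,122))]: print(n,atz("top",*p,120))
E
```

```text
rack (array([523.82942603, 231.76974454]), np.float64(10.210339584735156), np.float64(0.9933763554289499))
grip (array([475.30058757, 221.30257124]), np.float64(9.737687674829564), np.float64(1.55619982028837))
slots [474.62124427 222.90662728] [573.03760779 240.6328618 ]
track (array([503.83114908, -78.18765799]), np.float64(12.058814257497755), np.float64(1.3294681482724684))
gapU [ 54.91554828 -12.98763915]
gapL [-59.53457315  -9.8490227 ]
tabtop? [ 27.27373004 -97.26099749]
 [  28.85841611 -111.70355595]
 [ -29.90680233 -111.13044959]
 [-32.00365768 -96.69728112]
cap [776.468485    38.65691957 120.        ]
 [753.60436401 -62.16394892 120.        ]
 [ 757.48283228 -204.22578055  120.        ]
```

Call:
apply_moves --pt "-1 -1 0 0 0 -0.8 1" --pt "-1 -1 0 0 0 -0.8 1" --pt "-1 -1 0 0 0 -0.8 1" --pt "-1 -1 0 0 0 -0.8 1" --pt "-1 -1 0 0 0 -0.8 1" --pt "-1 -1 0 0 0 -0.8 1" --pt "-1 -1 0 0 0 -0.8 1" --pt "-1 -1 0 0 0 -0.8 1" --grip_force 40

```text
time: 1.15
tool_pos: [407.9, 302.9, 245.2]
tcp_rot: [180.0, -0.0, -169.8]
ft_force: [0.6, 0.3, 0.1]
finger_gap: 85.1
grip_force: 0.0
```

```bash
cat >> h.py <<'E'
def goal(x,y,z,yaw,s=None):
    s=s or sense(); Rt=R.from_euler('xyz',s['tcp_rot'],degrees=True)
    d=Rt.inv().apply(np.array([x,y,z])-s['tool_pos'])
    rv=(Rt.inv()*R.from_euler('xyz',[180,0,yaw],degrees=True)).as_rotvec()
    print("t",s['time'],"tcp",s['tool_pos'].round(1),s['tcp_rot'].round(2),"gap",round(s['finger_gap'],1),"F",s['ft_force'].round(1))
    print("units shift",(d/30).round(3),"turn",(rv/.08).round(3))
E
python3 -c "
from h import *
goal(475,222.1,244,190.0)"
```

```text
t 1.15 tcp [407.9 302.9 245.2] [ 1.8000e+02 -1.0000e-02 -1.6978e+02] gap 85.1 F [0.6 0.3 0.1]
units shift [-1.725 -3.048  0.038] turn [ 0.    -0.001  0.047]
```

Call:
apply_moves --pt "-0.6 -1 0 0 0 0 1" --pt "-0.6 -1 0 0 0 0 1" --pt "-0.525 -1 0.5 0 0 0.04 1" --pt "0 -0.05 1 0 0 0 1" --pt "0 0 0 0 0 0 1"

```text
time: 1.78
tool_pos: [472.4, 222.0, 197.4]
tcp_rot: [-179.9, -0.3, -170.1]
ft_force: [-0.5, 0.6, -0.3]
finger_gap: 85.7
grip_force: 0.0
```

```bash
python3 - <<'E'
from h import *
import cv2
s=sense(); im=snapshot("wrist"); goal(475,222.1,110,190.0,s)
cv2.imwrite("pics/w1.png",im[:,:,::-1])
c,sn=np.cos(np.radians(10)),np.sin(np.radians(10))
Q=[[475+c*a-sn*b,222.1+sn*a+c*b,140] for a,b in [(25,17),(25,-17),(-25,-17),(-25,17)]]
print(proj("wrist",Q,s).round(1))
E
```

```text
t 1.775 tcp [472.4 222.  197.4] [-179.95   -0.33 -170.14] gap 85.7 F [-0.5  0.6 -0.3]
units shift [-0.103 -0.008  2.912] turn [-0.011 -0.072 -0.031]
[[276.2 253.1]
 [228.7 253.2]
 [226.2 186.2]
 [278.2 186. ]]
```

View pics/w1.png

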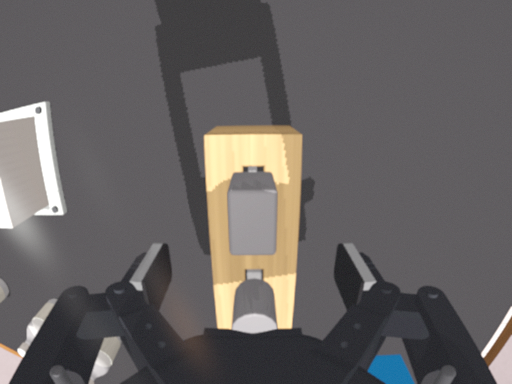

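The wrist view shows the grip top at columns 229–277 and rows 188–253, which matches the prediction to within 1–2 px. I'll descend and grasp.

Call:
apply_moves --pt "0 0 0.8 0 0 0 1" --pt "0 0 0.8 0 0 0 1" --pt "0 0 0.8 0 0 0 1" --pt "0 0 0.5 0 0 0 1" --pt "0 0 0 0 0 0 1" --pt "0 0 0 0 0 0 1"

```text
time: 2.58
tool_pos: [474.9, 223.5, 114.7]
tcp_rot: [180.0, 0.1, -170.1]
ft_force: [1.2, 0.5, 0.2]
finger_gap: 85.5
grip_force: 0.0
```

```bash
python3 -c "
from h import *
goal(475,222.1,110,190.0)"
```

```text
t 2.575 tcp [474.9 223.5 114.7] [ 1.7998e+02  1.0000e-01 -1.7007e+02] gap 85.5 F [1.2 0.5 0.2]
units shift [ 0.004 -0.047  0.155] turn [ 0.003  0.022 -0.015]
```

Call:
apply_moves --pt "0 0 0.1 0 0 0 0" --pt "0 0 0 0 0 0 0" --pt "0 0 0 0 0 0 0" --pt "0 0 0 0 0 0 0" --pt "0 0 0 0 0 0 0" --pt "0 0 0 0 0 0 0" --pt "0 0 0 0 0 0 0" --pt "0 0 0 0 0 0 0"

```text
time: 3.58
tool_pos: [474.4, 223.1, 110.6]
tcp_rot: [180.0, 0.0, -170.1]
ft_force: [-1.2, -1.6, 5.5]
finger_gap: 33.3
grip_force: 40.7
```

Call:
apply_moves --pt "0 0 -0.4 0 0 0 0" --pt "0 0 -0.8 0 0 0 0" --pt "0 0 -0.8 0 0 0 0" --pt "0 0 -0.8 0 0 0 0" --pt "0 0 -0.7 0 0 0 0" --pt "0 0 0 0 0 0 0"

```text
time: 4.32
tool_pos: [475.0, 223.5, 217.2]
tcp_rot: [180.0, 0.2, -170.1]
ft_force: [0.0, -0.3, -2.8]
finger_gap: 33.6
grip_force: 40.2
```

```bash
python3 -c "
from h import *
t=np.radians(12.06)
p=np.array([503.8,-78.2])-8*np.array([-np.sin(t),np.cos(t)])
print(p)
goal(*p,215,192)"
```

```text
[505.47148712 -86.02343472]
t 4.325 tcp [475.  223.5 217.2] [ 179.96    0.18 -170.08] gap 33.6 F [ 0.  -0.3 -2.8]
units shift [  0.777 -10.337   0.064] turn [ 0.007  0.04  -0.455]
```

Call:
apply_moves --pt "0.1 -0.8 0 0 0 0 0" --pt "0.1 -1 0 0 0 -0.1 0" --pt "0.1 -1 0 0 0 -0.1 0" --pt "0.1 -1 0 0 0 -0.1 0" --pt "0.1 -1 0 0 0 -0.1 0" --pt "0.1 -1 0 0 0 -0.05 0" --pt "0.1 -1 0 0 0 0 0" --pt "0 -1 0 0 0 0 0"

```text
time: 5.32
tool_pos: [497.4, -11.4, 213.7]
tcp_rot: [180.0, -0.1, -168.0]
ft_force: [-0.1, -0.5, -3.0]
finger_gap: 33.3
grip_force: 40.4
```

Call:
apply_moves --pt "0 -1 0 0 0 0 0" --pt "0 -0.7 0 0 0 0 0" --pt "0 0 0 0 0 0 0" --pt "0 0 0 0 0 0 0"

```text
time: 5.82
tool_pos: [508.2, -59.9, 214.2]
tcp_rot: [179.9, -0.1, -168.0]
ft_force: [0.4, 0.4, -2.4]
finger_gap: 33.7
grip_force: 40.6
```

```bash
python3 - <<'E'
from h import *
import cv2
s=sense(); im=snapshot("wrist"); goal(505.5,-86,215,192.0,s)
np.save("s2.npy",np.r_[s['tool_pos'],s['tcp_rot']])
cv2.imwrite("pics/w2.png",cv2.resize(im[:,:,::-1],(800,600),interpolation=cv2.INTER_CUBIC))
cv2.imwrite("pics/w2raw.png",im[:,:,::-1])
t=np.radians(12.06);c,sn=np.cos(t),np.sin(t)
Q=[[503.8+c*a-sn*b,-78.2+sn*a+c*b,92] for a,b in [(60,0),(-60,0),(60,25),(-60,25)]]
print(proj("wrist",Q,s).round(1))
E
```

```text
t 5.825 tcp [508.2 -59.9 214.2] [ 1.7993e+02 -9.0000e-02 -1.6804e+02] gap 33.7 F [ 0.4  0.4 -2.4]
units shift [ 0.268 -0.832 -0.027] turn [ 0.014 -0.02  -0.008]
[[234.7 241.3]
 [232.  111.1]
 [261.2 241.3]
 [261.9 110.9]]
```

View pics/w2.png

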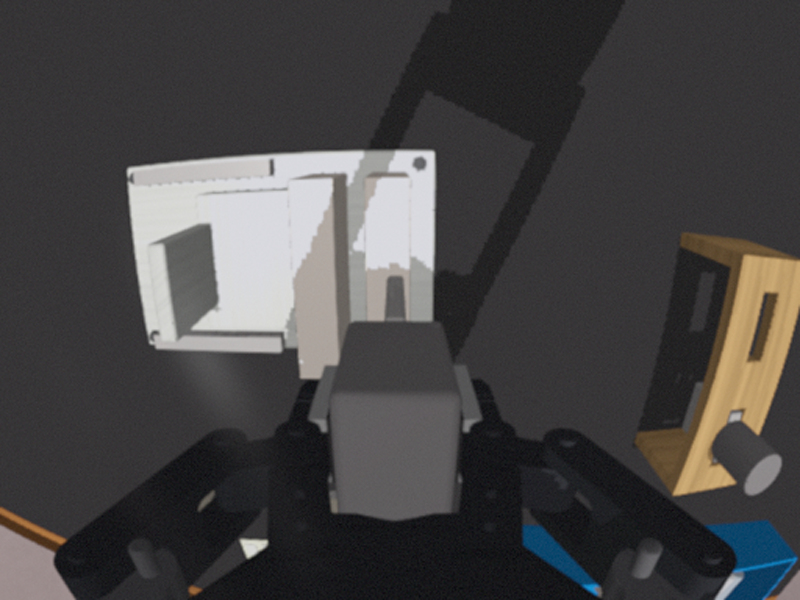

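The wrist view shows the fixed plate top at columns 366–410 (predicted 362–409) and the jaw plate top at about 290–333. I'll take edge profiles to place the gap more precisely.

```bash
python3 - <<'E'
from h import *
import cv2
im=cv2.imread("pics/w2raw.png").mean(2).round().astype(int)
for v in (118,122,126,150,160,170,178): print(v,180,im[v,180:272].tolist())
E
```

```text
118 180 [220, 219, 218, 211, 209, 216, 219, 219, 219, 219, 218, 219, 218, 220, 219, 218, 219, 220, 219, 219, 219, 219, 220, 220, 219, 219, 219, 219, 219, 219, 219, 215, 191, 128, 98, 101, 103, 100, 102, 100, 104, 142, 182, 190, 170, 160, 161, 162, 164, 163, 163, 161, 153, 156, 167, 172, 172, 171, 171, 171, 182, 210, 219, 220, 219, 219, 219, 219, 219, 219, 219, 219, 219, 219, 220, 218, 219, 219, 219, 219, 219, 213, 202, 204, 215, 219, 219, 219, 219, 219, 219, 219]
122 180 [204, 206, 206, 207, 212, 217, 219, 219, 218, 219, 219, 219, 219, 219, 219, 220, 219, 219, 219, 219, 219, 218, 220, 219, 219, 219, 219, 219, 219, 219, 219, 217, 195, 136, 100, 99, 100, 101, 101, 100, 102, 113, 141, 158, 160, 161, 160, 162, 160, 160, 161, 161, 160, 163, 167, 171, 171, 171, 170, 183, 211, 219, 219, 219, 219, 220, 219, 219, 218, 220, 219, 220, 219, 219, 219, 219, 218, 218, 220, 219, 219, 217, 217, 218, 220, 218, 219, 219, 219, 219, 218, 218]
126 180 [219, 220, 219, 217, 212, 216, 218, 220, 218, 219, 219, 219, 218, 219, 219, 218, 219, 219, 219, 218, 219, 220, 219, 218, 219, 219, 219, 220, 219, 220, 212, 
[... 1462 characters left out ...]
 153, 157, 157, 157, 158, 158, 158, 157, 158, 174, 208, 215, 216, 220, 220, 219, 220, 214, 204, 209, 215, 215, 215, 216, 211, 181, 166, 166, 167, 166, 169, 185, 209, 214, 216, 219, 221, 212, 176, 160, 160, 160, 159, 160, 159, 159, 159, 166]
178 180 [217, 218, 217, 218, 217, 218, 214, 192, 175, 167, 167, 169, 167, 168, 166, 167, 168, 167, 168, 167, 169, 167, 166, 167, 166, 168, 166, 169, 167, 168, 166, 168, 170, 165, 142, 110, 101, 101, 99, 100, 100, 101, 104, 128, 153, 158, 158, 160, 159, 158, 160, 160, 160, 158, 158, 165, 168, 169, 167, 166, 167, 167, 167, 168, 168, 168, 164, 148, 112, 93, 94, 94, 94, 96, 92, 93, 94, 107, 144, 163, 167, 159, 150, 157, 161, 162, 159, 161, 161, 160, 162, 161]
```

```bash
python3 - <<'E'
from h import *
a=np.load("s2.npy"); s=dict(tool_pos=a[:3],tcp_rot=a[3:])
t=np.radians(12.06);Rm=np.array([[np.cos(t),-np.sin(t)],[np.sin(t),np.cos(t)]])
o=np.array([503.8,-78.2])
L=lambda u,v,z:((atz("wrist",u,v,z,s)[:2]-o)@Rm).round(1)
for v,j,f in((122,213.1,233.6),(160,213.9,233.2),(178,214.3,234.6)): print(L(j,v,92),L(f,v,92),L(262,v,92))
print("blade bottom L/R",L(248.2,178,128.6),L(257.5,178,128.6), "tcp",(a[:2]-o)@Rm)
P=o+Rm@[0,-8.6]; print(P); goal(*P,214,192.06)
E
```

```text
[-51.  -16.1] [-50.7   1.3] [-50.6  25.1]
[-18.1 -16.3] [-18.    0.4] [-17.9  25.2]
[ -2.  -16.5] [-1.9  1.3] [-1.8 25.3]
blade bottom L/R [-11.9  13.8] [-11.8  20.7] tcp [ 8.12724511 16.96190891]
[505.59684866 -86.61019232]
t 5.875 tcp [508.4 -59.7 214.5] [ 1.7995e+02 -7.0000e-02 -1.6800e+02] gap 33.7 F [-0.3 -0.7 -3.1]
units shift [ 0.276 -0.859  0.016] turn [ 0.012 -0.014 -0.013]
```

Call:
apply_moves --pt "0.276 -0.4 0 0 0 0 0" --pt "0 -0.43 0 0 0 0 0" --pt "0 0 0 0 0 0 0" --pt "0 0 0.5 0 0 0 0" --pt "0 0 0.4 0 0 0 0" --pt "0 0 0 0 0 0 0" --pt "0 0 0 0 0 0 0"

```text
time: 6.75
tool_pos: [505.9, -86.3, 188.1]
tcp_rot: [180.0, -0.0, -168.0]
ft_force: [-0.1, -0.1, -2.6]
finger_gap: 33.3
grip_force: 40.7
```

```bash
python3 - <<'E'
from h import *
import cv2
t=np.radians(12.06);Rm=np.array([[np.cos(t),-np.sin(t)],[np.sin(t),np.cos(t)]])
o=np.array([503.8,-78.2])
P=o+Rm@[0,-7.8]
s=sense(); im=snapshot("wrist"); goal(*P,118.5,192.06,s)
print((s['tool_pos'][:2]-o)@Rm)
c=cv2.resize(im[90:250,150:320,::-1],None,fx=3.7,fy=3.7,interpolation=cv2.INTER_CUBIC); cv2.imwrite("pics/w3.png",c)
E
```

```text
t 6.75 tcp [505.9 -86.3 188.1] [ 1.7999e+02 -2.0000e-02 -1.6801e+02] gap 33.3 F [-0.1 -0.1 -2.6]
units shift [0.01  0.019 2.321] turn [ 0.002 -0.004 -0.015]
[ 0.3160797  -8.39433978]
```

View pics/w3.png

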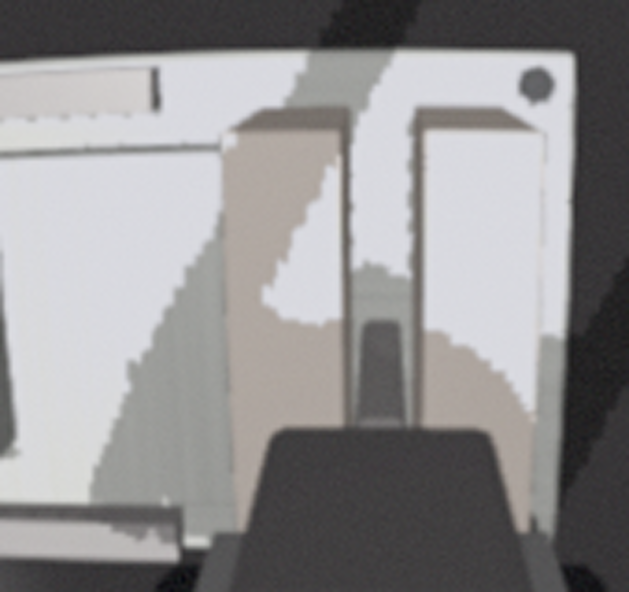

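The blade bottom (crop columns 360–402) is centred between the plate edges (344 and 424). I'll lower it.

Call:
apply_moves --pt "0 0 0.4 0 0 0 0" --pt "0 0 0.5 0 0 0 0" --pt "0 0 0.5 0 0 0 0" --pt "0 0 0.5 0 0 0 0" --pt "0 0 0.3 0 0 0 0" --pt "0 0 0 0 0 0 0" --pt "0 0 0 0 0 0 0"

```text
time: 7.68
tool_pos: [506.3, -86.6, 122.8]
tcp_rot: [-180.0, 0.0, -168.0]
ft_force: [-0.2, 0.2, -3.3]
finger_gap: 33.5
grip_force: 40.7
```

Call:
apply_moves --pt "0 0 0.07 0 0 0 0" --pt "0 0 0.06 0 0 0 0" --pt "0 0 0 0 0 0 0" --pt "0 0 0 0 0 0 0"

```text
time: 8.18
tool_pos: [505.9, -86.5, 118.4]
tcp_rot: [-180.0, 0.0, -168.0]
ft_force: [0.3, -0.4, -2.8]
finger_gap: 33.4
grip_force: 40.7
```

Call:
apply_moves --pt "0 0 0.03 0 0 0 0" --pt "0 0 0 0 0 0 0" --pt "0 0 0 0 0 0 0"

```text
time: 8.55
tool_pos: [506.0, -86.6, 117.6]
tcp_rot: [-180.0, 0.0, -168.0]
ft_force: [-0.1, 0.4, -2.1]
finger_gap: 33.4
grip_force: 40.8
```

Nearly in contact, so two more small steps.

Call:
apply_moves --pt "0 0 0.03 0 0 0 0" --pt "0 0 0 0 0 0 0" --pt "0 0 0 0 0 0 0"

```text
time: 8.93
tool_pos: [506.1, -86.6, 117.6]
tcp_rot: [-180.0, 0.0, -168.0]
ft_force: [-4.7, 0.8, 6.3]
finger_gap: 33.6
grip_force: 41.8
```

Call:
apply_moves --pt "0 0 0 0 0 0 0.7" --pt "0 0 0 0 0 0 0.7" --pt "0 0 0 0 0 0 0.7" --pt "0 0 0 0 0 0 0.7" --pt "0 0 0 0 0 0 0.7"

```text
time: 9.55
tool_pos: [505.9, -86.5, 116.5]
tcp_rot: [180.0, -0.0, -168.0]
ft_force: [0.1, -0.4, 0.1]
finger_gap: 59.6
grip_force: 0.0
```

Call:
apply_moves --pt "0 0 -0.5 0 0 0 0.7" --pt "0 0 -1 0 0 0 0.7" --pt "0 0 -1 0 0 0 0.7" --pt "0 0 -0.8 0 0 0 0.7" --pt "0 0 0 0 0 0 0.7"

```text
time: 10.18
tool_pos: [507.6, -87.0, 219.2]
tcp_rot: [-179.9, 0.3, -168.0]
ft_force: [-0.0, -0.1, -0.6]
finger_gap: 59.6
grip_force: 0.0
```

```bash
python3 - <<'E'
from h import *
import cv2
t=np.radians(12.06);Rm=np.array([[np.cos(t),-np.sin(t)],[np.sin(t),np.cos(t)]])
o=np.array([503.8,-78.2])
s=sense(); im=snapshot("wrist"); im2=snapshot("scene")
print((s['tool_pos'][:2]-o)@Rm)
# push start: closed fingers behind tab (tab rear face local y ~ -(17+101+6)=-124)
goal(*(o+Rm@[0,-165]),215,192.06,s)
Q=[o+Rm@[a,b] for a in(-25,25) for b in (-25.4,8.6)]
print(proj("wrist",[[*q,147] for q in Q],s).round(0))
tt=[[*(o+Rm@[a,b]),110] for a in(-30,30) for b in (-112,-124)]; print(((proj("wrist",tt,s)*1.5625)).round(0))
cv2.imwrite("pics/w4.png",cv2.resize(im[:,:,::-1],(800,600),interpolation=cv2.INTER_CUBIC))
E
```

```text
[ 1.88494243 -9.35161715]
t 10.175 tcp [507.6 -87.  219.2] [-179.85    0.29 -168.02] gap 59.6 F [-0.  -0.1 -0.6]
units shift [ 0.056 -5.188  0.152] turn [-0.033  0.064 -0.018]
[[230. 173.]
 [279. 173.]
 [232. 237.]
 [277. 237.]]
[[208. 246.]
 [189. 247.]
 [221. 347.]
 [202. 346.]]
```

View pics/w4.png

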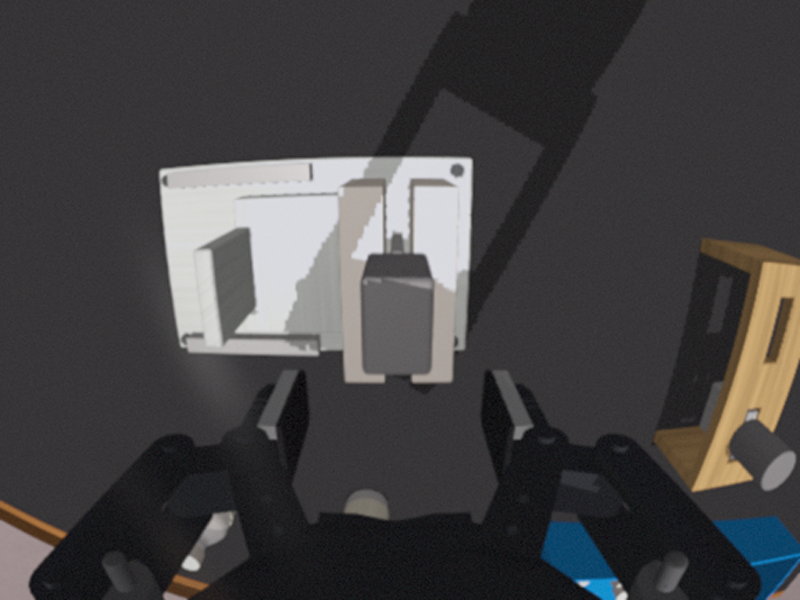

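The gauge sits home: its grip top matches the prediction, and the tab top is at (196–222, 247–346). Next I'll shut the gripper and go behind the tab.

Call:
apply_moves --pt "0 -0.7 0 0 0 0 0" --pt "0 -1 0 0 0 0 0" --pt "0 -1 0 0 0 0 0" --pt "0 -1 0 0 0 0 0" --pt "0 -1 0 0 0 0 0" --pt "0 -0.5 0 0 0 0 0" --pt "0 0 0 0 0 0 0" --pt "0 0 0 0 0 0 0"

```text
time: 11.28
tool_pos: [538.1, -238.5, 215.2]
tcp_rot: [180.0, -0.0, -168.0]
ft_force: [-0.7, -0.0, 0.7]
finger_gap: 0.1
grip_force: 0.0
```

Call:
apply_moves --pt "0 0 0.8 0 0 0 0" --pt "0 0 1 0 0 0 0" --pt "0 0 1 0 0 0 0" --pt "0 0 1 0 0 0 0" --pt "0 0 0.4 0 0 0 0" --pt "0 0 0 0 0 0 0" --pt "0 0 0 0 0 0 0"

```text
time: 12.15
tool_pos: [539.3, -239.4, 91.3]
tcp_rot: [-179.9, 0.1, -168.0]
ft_force: [0.4, -0.2, 1.0]
finger_gap: -0.1
grip_force: 0.0
```

```bash
python3 - <<'E'
from h import *
t=np.radians(12.06);Rm=np.array([[np.cos(t),-np.sin(t)],[np.sin(t),np.cos(t)]])
o=np.array([503.8,-78.2])
s=sense()
print((s['tool_pos'][:2]-o)@Rm)
goal(*(o+Rm@[0,-140]),92,192.06,s)
E
```

```text
[   0.99346699 -165.06600303]
t 12.15 tcp [ 539.3 -239.4   91.3] [-1.7991e+02  1.0000e-01 -1.6801e+02] gap -0.1 F [ 0.4 -0.2  1. ]
units shift [ 0.034  0.835 -0.026] turn [-0.019  0.022 -0.014]
```

Approach to −145, then push slowly.

Call:
apply_moves --pt "0 0.4 0 0 0 0 0" --pt "0 0.3 0 0 0 0 0" --pt "0 0.1 0 0 0 0 0" --pt "0 0.1 0 0 0 0 0" --pt "0 0 0 0 0 0 0"

```text
time: 12.78
tool_pos: [532.7, -212.7, 89.7]
tcp_rot: [-180.0, 0.0, -168.0]
ft_force: [-0.1, 0.7, 0.5]
finger_gap: -0.1
grip_force: 0.0
```

Call:
apply_moves --pt "0 0.05 0 0 0 0 0" --pt "0 0.05 0 0 0 0 0" --pt "0 0.05 0 0 0 0 0" --pt "0 0 0 0 0 0 0"

```text
time: 13.28
tool_pos: [531.8, -208.4, 89.7]
tcp_rot: [-180.0, 0.0, -168.0]
ft_force: [0.4, -3.7, -0.5]
finger_gap: -0.1
grip_force: 1.4
```

Call:
apply_moves --pt "0 0.05 0 0 0 0 0" --pt "0 0.05 0 0 0 0 0" --pt "0 0.05 0 0 0 0 0" --pt "0 0 0 0 0 0 0"

```text
time: 13.78
tool_pos: [530.8, -203.7, 89.6]
tcp_rot: [180.0, -0.0, -168.0]
ft_force: [-0.5, -1.5, 2.2]
finger_gap: -0.2
grip_force: 1.1
```

Call:
apply_moves --pt "0 0.04 0 0 0 0 0" --pt "0 0.04 0 0 0 0 0" --pt "0 0 0 0 0 0 0"

```text
time: 14.15
tool_pos: [530.8, -203.6, 89.8]
tcp_rot: [-179.8, 0.0, -168.1]
ft_force: [3.0, -12.7, -4.7]
finger_gap: 0.1
grip_force: 6.5
```

Call:
apply_moves --pt "0 0.04 0 0 0 0 0" --pt "0 0 0 0 0 0 0" --pt "0 0 0 0 0 0 0"

```text
time: 14.52
tool_pos: [530.7, -203.5, 89.8]
tcp_rot: [-179.7, 0.1, -168.1]
ft_force: [4.1, -18.7, -7.1]
finger_gap: -0.0
grip_force: 9.1
```

Call:
apply_moves --pt "0 -0.3 0 0 0 0 0" --pt "0 -0.7 0 0 0 0 0" --pt "0 0 -1 0 0 0 0" --pt "0 0 -1 0 0 0 0" --pt "0 0 -1 0 0 0 0" --pt "0 0 -1 0 0 0 0" --pt "0 0 0 0 0 0 0"

```text
time: 15.4
tool_pos: [538.1, -231.2, 212.9]
tcp_rot: [-179.8, 0.3, -168.0]
ft_force: [0.6, -0.1, -0.7]
finger_gap: -0.1
grip_force: 0.0
```

Call:
apply_moves --pt "0 1 0 0 0 0 0" --pt "0 1 0 0 0 0 0" --pt "0 1 0 0 0 0 0" --pt "0 0 0 0 0 0 0"

```text
time: 15.9
tool_pos: [517.0, -140.2, 208.3]
tcp_rot: [179.9, -0.1, -167.9]
ft_force: [0.6, -0.4, 0.2]
finger_gap: -0.1
grip_force: 0.0
```

```bash
python3 - <<'E'
from h import *
import cv2
s=sense(); im=snapshot("wrist"); print(s['tool_pos'])
t=np.radians(12.06);Rm=np.array([[np.cos(t),-np.sin(t)],[np.sin(t),np.cos(t)]])
o=np.array([503.8,-78.2])
for y in (0.7,-8,-9.5,-17): print(y,((proj("wrist",[[*(o+Rm@[a,y]),92] for a in(-55,-35)],s)-[130,60])*3.2).round(0).tolist())
cv2.imwrite("pics/w5.png",cv2.resize(im[60:240,130:370,::-1],None,fx=3.2,fy=3.2,interpolation=cv2.INTER_CUBIC))
E
```

```text
[ 516.99923865 -140.20773265  208.25557438]
0.7 [[636.0, 219.0], [633.0, 294.0]]
-8 [[604.0, 218.0], [601.0, 293.0]]
-9.5 [[599.0, 218.0], [596.0, 293.0]]
-17 [[571.0, 217.0], [568.0, 293.0]]
```

View pics/w5.png

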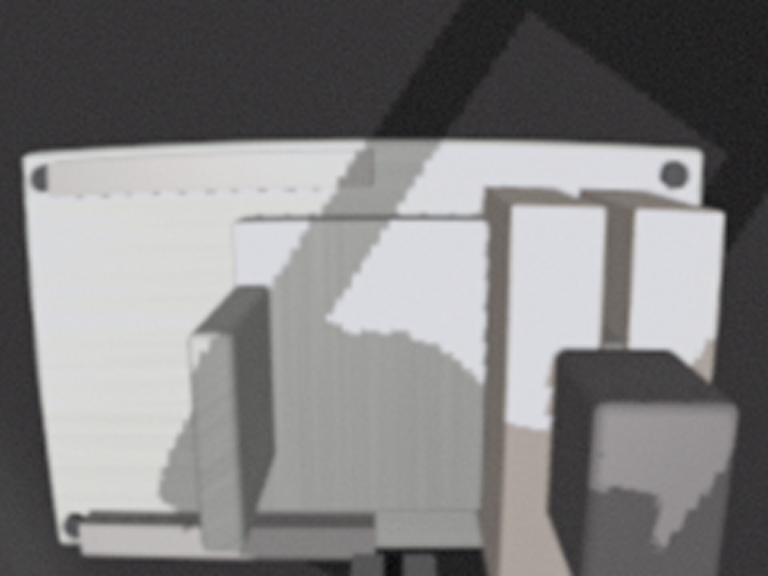

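The gap now spans crop columns 605–634, which is about 8 mm. It is closed on the blade, the gauge is upright and the robot is clear.

```bash
python3 -c "
from bench import *
print(hand_in())"
```

```text
the job is handed in; nothing more can be done
None
```

I set the thin gauge upright and seated on the plates, closed the jaw onto its blade (gap about 8 mm in the last picture), moved the robot clear and handed the job in; no verdict was shown.

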